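Lock the vibration meter's battery cover with the blade key

TASK

A fresh battery is in the blue vibration meter and its white slotted cover sits loose in the metal ring, standing up on the battery spring: take the red-handled blade key from the wooden block, put its blade in the slot, press the cover down gently (the battery must never be squeezed with 20 N or more) and turn it clockwise, seen from above, until you feel its stop, where you turn no harder because the lugs are thin plastic, and let it rise into its catch so that it stays locked. Turn it only with the key, never with the fingers. Then stand the key back upright in its pocket in the block, fully home, let go, and leave everything else on the bench as it was.

Things in the scene. Friction and masses are not known exactly. Their poses are not given: they have to be found in the camera images.
- meter: Blue vibration meter, fixed on the bench: flat top 105 mm high, from x = -46 to 60 mm and 170 mm wide (y), with the battery socket in it; the front with the yellow dial slopes down from x = 60 to x = 125 mm. Origin on the socket's axis, at bench height; z up. On the top a grey metal bayonet ring, outer diameter 68 mm, 4 mm thick (its top 109 mm above the bench).
- socket (a point): Centre of the bayonet ring at the height of its top face, 109 mm above the bench. Same axes as meter. The ring's two notches (short white marks) lie at +x and -x of the meter; the cover's lugs stand in them at the start.
- lock_marks: The two red arcs on the ring's top face, each 32 degrees long. Origin: centre of the ring at its top face; x runs through the middles of both arcs, turned 62 degrees clockwise (seen from above) from the meter's x. The hidden stop and catch lie somewhere within the arcs, elsewhere from meter to meter: locked, the cover's slot (its x axis) points at some place in the red arcs, 46 to 78 degrees round.
- cover: Loose white battery cover: disc 36 mm across, 13 mm high, with two lugs (3 mm high at its underside, at its +x and -x, 45 mm over both) and a slot across its top. Origin: centre of its underside; x along the slot, z up. At the start it stands on the sprung battery, origin 3 mm below the ring's top face, top 10 mm above it, slot within about 4 degrees of the meter's x.
- cover_slot (a point): Centre of the slot's floor, 8 mm above the cover's origin. The slot runs along the cover's x right across the top, 4.5 mm wide, 5 mm deep, dark floor; a blade in it has 2 mm play, 5 degrees of turn. Cover and key together feel under 0.08 Nm of friction while turning, and a sharp rise at the stop: 0.1 to 0.15 Nm there is plenty, a key force (press and twist, summed) of 35 N breaks the lugs.
- cell: The fresh battery, hidden under the cover, which rests on its flat end; origin 65 mm below the ring's top face at the start. Its spring gives way at about 3 N and takes 1.3 N more per mm, hard bottom at 5.8 mm (10.5 N). The cover turns only when pressed down 4 mm or more (about 8 N), its lugs then passing under the ring's lip; let go at the stop it rises again by 1.5 mm or more into the catch, 2.5 mm below its start.
- tool_block: Wooden tool block, fixed on the bench: 116 mm (x) by 56 mm (y), 34 mm high, with the key's pocket in the middle and two short bits 10 mm tall at each end, 46 mm from the middle. Origin: centre of its underside; z up.
- pocket (a point): Mouth of the key's pocket, centre of the block's top face, 34 mm above the bench. The pocket is 32 mm along the block's x, 8 mm along y, 20 mm deep. The key stands in it with its collar on the top face, so its blade tip (origin) is then 12 mm below this point.
- key: Blade key, 56 mm tall, about 60 g. Origin: centre of the blade's tip edge; z up along the key, x along the blade's width. Steel blade 24 mm wide (x), 2.5 mm thick (y), 12 mm long; round steel collar 36 mm across from z = 12 to 16 mm; red flat handle 34 mm (x) by 12 mm (y) from z = 16 to 56 mm, to be gripped across its 12 mm thickness (along y). At the start upright in the block.
- old_cell: Bystander: spent battery standing upright, copper-coloured, 33 mm across, 61 mm tall; origin at the centre of its underside.
- v_block: Bystander: dark steel V-block 70 x 60 x 44 mm; origin at the centre of its underside.
- ring_gauge: Bystander: steel ring gauge lying flat, 64 mm across, 18 mm high; origin at the centre of its underside.
- micrometer: Bystander: outside micrometer with green frame lying flat, about 140 x 60 mm, 14 mm high; origin on the bench, near the middle of the frame.
- pickup: Bystander: dark steel vibration pick-up standing on its magnet, 28 mm across, 42 mm tall; origin at the centre of its underside.
- oil_bottle: Bystander: white oil bottle with red cap, 42 mm across, 85 mm tall; origin at the centre of its underside.

How it is judged:
By the outcome, as a careful person would: the job done as asked, in the order asked, and still so for the second after the job is handed in, with the robot touching nothing.
It also fails if it takes over 72 s, if anything falls off the work surface, if the arm or the gripper's body presses on something with over 40 N, if the wrist force passes 120 N, or if a joint passes its speed limit or range.

ROBOT

A 7-joint arm with a two-finger parallel gripper is mounted at the origin on the work surface. World frame = base frame: x ahead of the robot, y to its left, z up, the work surface at z = 0. Lengths are in m, angles in rad, forces in N, time in s.
With the tool pointing down it reaches from about 0.4 to 0.875 m from the base axis. Payload 19.3 kg.
Tool frame: the origin (TCP) lies at the very end of the fingers, on their centre line; the grasp point (between the pads) lies bot.pinch_z behind it (bot.pinch_z is the distance from the TCP to the grasp point, in m); z points along the fingers, y is the line along which they close (so a half turn about z gives the same grasp; the last joint's range is limited). The gripper opens to 85 mm and grips with 20 to 120 N. Pads are 22 mm wide; open, the fingers measure 114 mm over their backs; the gripper's body (76 mm by 85 mm) begins 54 mm behind the grasp point. The pads swing forward as they close: fully open they stand 13 mm farther back than shut.
Start: joints at [1.098, 0.521, -0.036, 1.599, 0.021, 1.021, -0.113], TCP at [0.245, -0.575, 0.231] pointing down, gripper open.
Joint ranges: [-2.91, 2.91], [-0.3, 2.13], [-1.5, 1.42], [0.17, 2.43], [-1.26, 4.41], [0.16, 1.93], [-2.52, 2.52]. Speed limits (rad/s): [1.89, 1.89, 2.39, 2.39, 3.01, 3.01, 3.01].

INTERFACE

Orientations are given as [roll, pitch, yaw] about the fixed x, y, z axes, in that order (R = Rz(yaw) Ry(pitch) Rx(roll)).
In Python, from workcell import bot, grab_frame, ticket gives the robot as it stands.
- The arm moves only by the tool arm_command, never from a script. Its argument "commands" is a list of rows, each a list of 3 entries, a list of its own where there are three numbers: the shift along the world's x, y, z in mm, then the turn about the world's z in rad, then the gripper command: -1 is fully open, 1 is shut, values between are in proportion. In form: [[[tx, ty, tz], roll, fingers], ...]. A call has 1 to 20 rows; each row shifts and turns the commanded pose from where the row before left it; what a row does not reach is not made up. A row lasts 1/10 s, in which the tool goes at most 50 mm and 8.59 degrees, less where a joint would pass 70% of its speed; a pose out of reach is approached as far as the arm can. A call with a gripper value outside its range is refused whole. The fingers move at their own pace and stop on an object; "newtons" is the grip in N (left out, the last holds). Time passes only in rows, so rows that do not move let the fingers close. It gives the time, the measured TCP pose, the force, the opening and the grip force at its end, in the units of the state.
- bot.observe(): the state, without advancing time (a new reading comes with each control period).
- grab_frame(name): name is "scene" or "top"; returns a dict with "image" (400x640x3 uint8, red, green, blue), "vertical_fov" (degrees; the focal length in pixels is half the picture's height over the tangent of half this angle, whatever the lens; pixels are square), "cx", "cy" (the principal point, pixels), "R" (3x3) and "t" (3): a world point X has camera coordinates R X + t. Camera axes: x right, y down, z forward; pixel columns grow to the right and rows downward; lengths in m; the calibration is good to about 2 mm. A picture is of the moment at which its call begins. There is no depth.
- ticket.job_done(): hands the job in; it is judged then, once.
The state is a dict: "clock": time; "qpos": joint angles; "qd": joint speeds; "joint_efforts": joint torques, N m; "position": TCP position; "tool_rot": TCP orientation; "force": force on the tool from outside, world axes, zero at the start; "moment": the same for the moment, N m; "grip_width": finger opening in m; "finger_force": force on a finger pad.
Only numpy, scipy, OpenCV 4.12 (cv2) and the standard library are available. Lean on these libraries where they do the work, as an engineer would, in place of code of your own. Each camera call takes 0.05 s, during which the arm holds its last target. There are 200 camera calls.

## Working session

There is one attempt and no reset: what is moved stays moved. The work goes in short steps, Python scripts to look and compute and a tool call to move; the robot and the scene stay as the last step left them, time stands still between calls to the robot, and variables do not carry over. Pictures are saved under pics/ and viewed, at most 10 in all, crops included, and the job is handed in when it is done.

Besides the shell and the picture viewer there is one more tool, called after "Call:" by a JSON object that holds its "api" and its "payload", one argument or row to a line. arm_command: Moves the arm, as the interface text tells. Its arguments: {"type":"object","properties":{"commands":{"type":"array"},"newtons":{"type":"number"}},"required":["commands"]}

```bash
mkdir -p pics; cat > h.py <<'E'
import numpy as np, cv2
from workcell import bot, grab_frame, ticket
def shot(n,tag):
    f=grab_frame(n); cv2.imwrite(f'pics/{tag}.png',f['image'][:,:,::-1]); np.savez(f'pics/{tag}.npz',**{k:f[k] for k in f}); return f
def ray(f,u,v):
    fl=200/np.tan(np.radians(float(f['vertical_fov']))/2)
    R=np.array(f['R']);t=np.array(f['t'])
    d=R.T@np.array([(u-f['cx'])/fl,(v-f['cy'])/fl,1.]); return -R.T@t,d
def onz(f,u,v,z):
    c,d=ray(f,u,v); return c+d*(z-c[2])/d[2]
def proj(f,X):
    fl=200/np.tan(np.radians(float(f['vertical_fov']))/2)
    p=np.array(f['R'])@np.array(X)+np.array(f['t']); return p[:2]/p[2]*fl+np.array([f['cx'],f['cy']])
E
python3 - <<'E'
from h import *
a=shot('scene','s0');b=shot('top','t0')
for f in(a,b):print(f['vertical_fov'],f['cx'],f['cy'],-np.array(f['R']).T@f['t'],[k for k in f])
o=bot.observe();print(o,bot.pinch_z)
E
```

```text
56.836476342452436 323.48544250667777 197.61823924229054 [1.12567586 0.1539665  0.87060631] ['image', 'vertical_fov', 'cx', 'cy', 'R', 't']
55.54636144138195 317.08440944534277 199.79591969486205 [0.49515069 0.0132206  1.1061174 ] ['image', 'vertical_fov', 'cx', 'cy', 'R', 't']
{'clock': 0.1, 'qpos': array([ 1.09780188,  0.52193373, -0.03635876,  1.5999495 ,  0.02120147,
        1.02106763, -0.11278283]), 'qd': array([ 7.07977497e-04, -9.44640210e-04,  4.39355469e-05, -3.57129408e-04,
       -3.33735313e-04, -9.16663834e-04,  3.53129094e-04]), 'joint_efforts': array([ 4.54738765e-03, -9.28485489e+01,  1.98474102e+00, -3.70534658e+01,
        1.82263908e-02,  5.38503795e-03,  7.72476483e-05]), 'position': array([ 0.24486613, -0.57471817,  0.23079635]), 'tool_rot': array([-3.14062072e+00,  5.24293585e-05,  4.02828568e-01]), 'force': array([-0.41783395,  0.77305177,  0.24872895]), 'moment': array([-0.02247181, -0.0502701 , -0.01737615]), 'finger_force': 0.0, 'grip_width': 0.0853448935385696} 0.0187
```

View pics/s0.png

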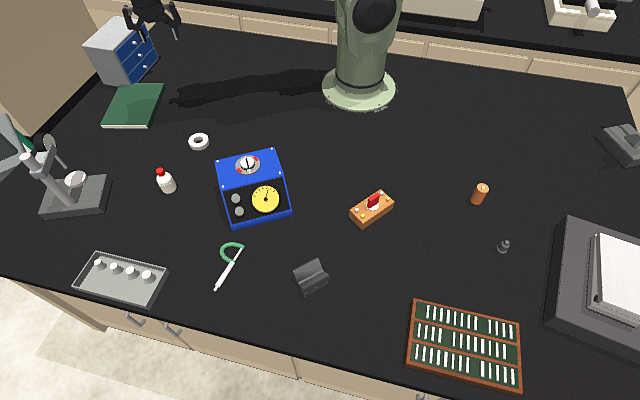

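View pics/t0.png

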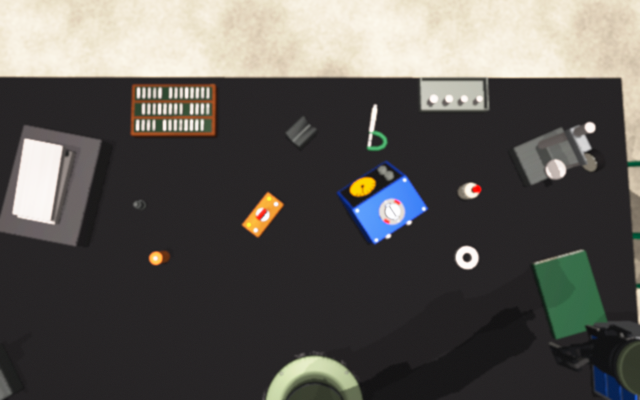

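The scene view shows the meter at about (252,185) with its ring at (248,164), and the block with the red key at (372,205). In the top view the ring is at (392,211), the key at (262,214), and image up is world +x.

```bash
python3 - <<'E'
from h import *
s=dict(np.load('pics/s0.npz'));t=dict(np.load('pics/t0.npz'))
def crop(f,u,v,w=40,k=8):
    return cv2.resize(f['image'][v-w:v+w,u-w:u+w,::-1],None,fx=k,fy=k,interpolation=cv2.INTER_CUBIC)
z=lambda f,u,v:crop(f,u,v,25,8)
def nb(im,m):return im
cv2.imwrite('pics/c0.png',cv2.resize(np.vstack([np.hstack([crop(s,250,170,24,8),crop(s,372,205,24,8)]),np.hstack([crop(t,392,211,24,8),crop(t,262,214,24,8)])]),(768,600) if 0 else (600,600)))
def mask(f,c,lo,hi,box):
    h=cv2.cvtColor(f['image'],cv2.COLOR_RGB2HSV);m=cv2.inRange(h,lo,hi);k=np.zeros_like(m);x0,y0,x1,y1=box;k[y0:y1,x0:x1]=m[y0:y1,x0:x1];return k
# block top from top view
m=mask(t,0,(8,100,120),(25,255,255),(235,185,295,245)); 
m2=mask(t,0,(0,0,90),(180,255,255),(235,185,295,245))
for q in(m,m2):
    c=max(cv2.findContours(q,cv2.RETR_EXTERNAL,cv2.CHAIN_APPROX_NONE)[0],key=cv2.contourArea)
    r=cv2.minAreaRect(c);bx=cv2.boxPoints(r);print('block',r,[onz(t,*p,.034)[:2].round(4) for p in bx],onz(t,*r[0],.034).round(4))
m=mask(t,0,(100,120,60),(130,255,255),(325,150,440,255))
c=max(cv2.findContours(m,cv2.RETR_EXTERNAL,cv2.CHAIN_APPROX_NONE)[0],key=cv2.contourArea)
print('blue',cv2.approxPolyDP(c,4,True).reshape(-1,2).tolist())
for n,f,bx in(('t',t,(370,190,415,232)),('s',s,(230,148,266,180))):
    m=255-mask(f,0,(100,120,40),(130,255,255),(0,0,640,400));k=np.zeros_like(m);x0,y0,x1,y1=bx;k[y0:y1,x0:x1]=m[y0:y1,x0:x1]
    for c in cv2.findContours(k,cv2.RETR_EXTERNAL,cv2.CHAIN_APPROX_NONE)[0]:
        if cv2.contourArea(c)>100:
            e=cv2.fitEllipse(cv2.convexHull(c));print('ring',n,e,onz(f,*e[0],.109).round(4))
for n,f,bx in(('t',t,(250,200,275,228)),('s',s,(355,185,390,220))):
    m=cv2.inRange(cv2.cvtColor(f['image'],cv2.COLOR_RGB2HSV),(0,170,80),(6,255,255))|cv2.inRange(cv2.cvtColor(f['image'],cv2.COLOR_RGB2HSV),(174,170,80),(180,255,255))
    k=np.zeros_like(m);x0,y0,x1,y1=bx;k[y0:y1,x0:x1]=m[y0:y1,x0:x1]
    M=cv2.moments(k,True);print('key',n,M['m00'],M['m10']/M['m00'],M['m01']/M['m00'],cv2.minAreaRect(cv2.findNonZero(k)))
E
```

```text
block ((262.34613037109375, 214.26922607421875), (21.751041412353516, 43.32666778564453), 37.87498474121094) [array([0.5067, 0.2021]), array([0.6028, 0.128 ]), array([0.5646, 0.0795]), array([0.4691, 0.1539])] [0.5356 0.141  0.034 ]
block ((262.38079833984375, 214.29617309570312), (22.36497688293457, 43.8528938293457), 37.87498474121094) [array([0.5066, 0.2031]), array([0.6038, 0.1281]), array([0.5646, 0.0783]), array([0.4679, 0.1536])] [0.5355 0.1409 0.034 ]
blue [[386, 160], [360, 176], [383, 163], [400, 176], [352, 206], [342, 195], [351, 182], [336, 192], [373, 244], [428, 209], [408, 177]]
ring t ((393.6718444824219, 250.45156860351562), (19.282163619995117, 74.93118286132812), 32.71745681762695) [ 0.4358 -0.2113  0.109 ]
ring t ((391.601806640625, 211.18008422851562), (26.287378311157227, 27.10458755493164), 171.8897705078125) [ 0.5388 -0.2081  0.109 ]
ring s ((247.2622833251953, 164.6288299560547), (19.528888702392578, 25.449438095092773), 80.93412780761719) [ 0.54   -0.2057  0.109 ]Traceback (most recent call last):
  File "<stdin>", line 23, in <module>
cv2.error: OpenCV(4.12.0) /io/opencv/modules/imgproc/src/shapedescr.cpp:361: error: (-201:Incorrect size of input array) There should be at least 5 points to fit the ellipse in function 'fitEllipseNoDirect'
```

View pics/c0.png

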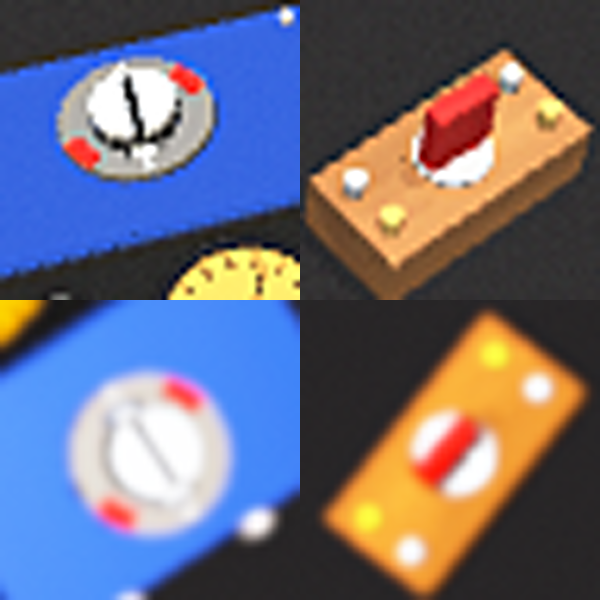

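The crops show the ring with its red arcs and white cover, the slot running at about 35° world yaw. They also show the key upright in the block, with its blade along the block's long axis at about -37.6°. I'll check the key position in both views, then move.

```bash
cat >> h.py <<'E'
def red(f,c,w):
    h=cv2.cvtColor(f['image'],cv2.COLOR_RGB2HSV);m=cv2.inRange(h,(0,150,80),(5,255,255))|cv2.inRange(h,(173,150,80),(180,255,255))
    k=np.zeros_like(m);k[c[1]-w:c[1]+w,c[0]-w:c[0]+w]=m[c[1]-w:c[1]+w,c[0]-w:c[0]+w];return k
E
python3 - <<'E'
from h import *
s=dict(np.load('pics/s0.npz'));t=dict(np.load('pics/t0.npz'))
for f,c in((t,(262,214)),(s,(372,203))):
    k=red(f,c,16);M=cv2.moments(k,True);p=(M['m10']/M['m00'],M['m01']/M['m00']);print('key',M['m00'],p)
    if f is t:print(onz(f,*p,.07))
    else:
        h=cv2.cvtColor(f['image'],cv2.COLOR_RGB2HSV);b=k&cv2.inRange(h,(0,0,200),(180,255,255));n=cv2.moments(b,True);print(n['m00'],onz(f,n['m10']/n['m00'],n['m01']/n['m00'],.078))
# block in scene: contour of block top (bright orange)
h=cv2.cvtColor(s['image'],cv2.COLOR_RGB2HSV);h[:185]=0;h[235:]=0;h[:,:340]=0;h[:,405:]=0
m=cv2.inRange(h,(5,60,180),(28,255,255));c=max(cv2.findContours(cv2.morphologyEx(m,cv2.MORPH_CLOSE,np.ones((9,9))),0,1)[0],key=cv2.contourArea)
q=cv2.approxPolyDP(cv2.convexHull(c),3,True).reshape(-1,2);W=np.array([onz(s,*p,.034)[:2] for p in q]);print(q.tolist(),W.round(4).tolist(),W.mean(0))
# ring arcs
for n,f,c,w in(('t',t,(392,211),18),('s',s,(248,164),18)):
    _,_,st,cc=cv2.connectedComponentsWithStats(red(f,c,w));
    P=[onz(f,*p,.109)[:2] for p,q in zip(cc[1:],st[1:]) if q[4]>5];print(n,P,np.mean(P,0),st[1:,4]);d=P[0]-P[1];print(np.degrees(np.arctan2(d[1],d[0])))
E
```

```text
key 42.0 (261.35714285714283, 213.88095238095238)
[0.53530584 0.13940502 0.07      ]
key 118.0 (372.96610169491527, 200.0084745762712)
41.0 [0.53723006 0.14354028 0.078     ]
[[393, 201], [363, 223], [350, 210], [380, 189]] [[0.5067, 0.1976], [0.5976, 0.1303], [0.5655, 0.0883], [0.4744, 0.156]] [0.53604963 0.14307761]
t [array([ 0.56376831, -0.22224507]), array([ 0.51328134, -0.19417413])] [ 0.53852483 -0.2082096 ] [7 9]
-29.074224272804155
s [array([ 0.5127519 , -0.19270326]), array([ 0.56346426, -0.22090446])] [ 0.53810808 -0.20680386] [15 17]
150.92151056158497
```

Call:
{"api": "arm_command", "payload": {
  "commands": [
    [[0,0,20],0.149,-1],
    [[0,10,20],0.149,-1],
    [[10,40,10],0.149,-1],
    [[20,45,0],0.149,-1],
    [[20,45,0],0.149,-1],
    [[20,45,0],0.149,-1],
    [[20,45,0],0.149,-1],
    [[20,45,0],0.149,-1],
    [[20,45,0],0.149,-1],
    [[20,45,0],0.149,-1],
    [[20,45,0],0.149,-1],
    [[20,45,0],0.149,-1],
    [[20,45,0],0.149,-1],
    [[20,45,0],0.149,-1],
    [[20,45,0],0,-1],
    [[20,45,0],0,-1],
    [[20,31,0],0,-1],
    [[21,0,0],0,-1],
    [[0,0,0],0,-1]
  ]
}}

```text
clock: 2.0
position: [0.5573, 0.092, 0.2805]
tool_rot: [3.141, -0.001, 2.49]
force: [-0.8, -1.0, -0.6]
grip_width: 0.0851
finger_force: 0.0
```

Call:
{"api": "arm_command", "payload": {
  "commands": [
    [[-11,25,-40],0,-1],
    [[-10.5,24.5,-40],0,-1],
    [[0,0,-40],0,-1],
    [[0,0,-40],0,-1],
    [[0,0,-40],0,-1],
    [[0,0,-20],0,-1],
    [[0,0,-15],0,-1],
    [[0,0,0],0,-1],
    [[0,0,0],0,-1]
  ]
}}

```text
clock: 2.9
position: [0.5347, 0.1406, 0.0471]
tool_rot: [3.141, 0.0, 2.489]
force: [1.0, -0.1, 0.8]
grip_width: 0.0856
finger_force: 0.0
```

Call:
{"api": "arm_command", "payload": {
  "commands": [
    [[0,0,-2],0,0.3],
    [[0,0,0],0,0.5],
    [[0,0,0],0,0.7],
    [[0,0,0],0,0.85],
    [[0,0,0],0,1],
    [[0,0,0],0,1],
    [[0,0,0],0,1],
    [[0,0,0],0,1],
    [[0,0,0],0,1]
  ],
  "newtons": 50
}}

```text
clock: 3.8
position: [0.5346, 0.1405, 0.0446]
tool_rot: [3.141, 0.0, 2.489]
force: [-1.1, -0.3, 5.3]
grip_width: 0.0113
finger_force: 48.9
```

```bash
python3 - <<'E'
from h import *
o=bot.observe();print({k:o[k] for k in('position','tool_rot','force','moment','finger_force','grip_width','qpos')})
E
```

```text
{'position': array([0.53458775, 0.14052819, 0.04456682]), 'tool_rot': array([3.14149505e+00, 3.12239351e-04, 2.48872918e+00]), 'force': array([-1.07789809, -0.30878499,  5.34273545]), 'moment': array([-0.20169296,  0.2891244 , -0.04316361]), 'finger_force': 48.86259913444519, 'grip_width': 0.011267655615140468, 'qpos': array([ 0.03454695,  0.73639673, -0.56199403,  1.89945852,  0.60527545,
        0.6807307 ,  0.02268451])}
```

Call:
{"api": "arm_command", "payload": {
  "commands": [
    [[0,0,10],0,1],
    [[0,0,20],0,1],
    [[0,0,40],0,1],
    [[0,0,45],0,1],
    [[0,0,40],0,1],
    [[0,-26,0],-0.147,1],
    [[0,-27,0],-0.147,1],
    [[0,-27,0],-0.147,1],
    [[0,-27,0],-0.147,1],
    [[0,-27,0],-0.147,1],
    [[0,-27,0],-0.147,1],
    [[0,-27,0],-0.147,1],
    [[0,-27,0],-0.147,1],
    [[0,-27,0],-0.147,1],
    [[0,-27,0],-0.147,1],
    [[0,-27,0],-0.147,1],
    [[2,-26,0],-0.147,1],
    [[2,-26,0],-0.147,1],
    [[0,0,0],0,1],
    [[0,0,0],0,1]
  ]
}}

```text
clock: 5.8
position: [0.5384, -0.2072, 0.1996]
tool_rot: [-3.141, -0.0, 0.579]
force: [0.1, 1.0, -1.0]
grip_width: 0.0116
finger_force: 48.8
```

```bash
python3 - <<'E'
from h import *
o=bot.observe();print({k:o[k] for k in('position','tool_rot','force','moment','finger_force','grip_width','qpos')})
f=shot('scene','s1');p=o['position'];u,v=proj(f,[p[0],p[1],p[2]-.03]).astype(int);print(u,v)
z=f['image'][v-40:v+40,u-40:u+40,::-1];t0=cv2.imread('pics/s0.png')[145:185,228:268]
cv2.imwrite('pics/c1.png',cv2.resize(z,None,fx=7,fy=7,interpolation=cv2.INTER_CUBIC))
E
```

```text
{'position': array([ 0.53839783, -0.20721989,  0.19959875]), 'tool_rot': array([-3.14117088e+00, -4.34733531e-04,  5.78883558e-01]), 'force': array([ 0.09406795,  1.0104486 , -1.0484795 ]), 'moment': array([ 0.06074236, -0.01326502, -0.00676791]), 'finger_force': 48.765506744384766, 'grip_width': 0.011593654767170019, 'qpos': array([ 0.40318812,  0.48571272, -0.1919607 ,  1.75581827,  0.11221861,
        0.91074065, -0.82792613])}
243 148
```

View pics/c1.png

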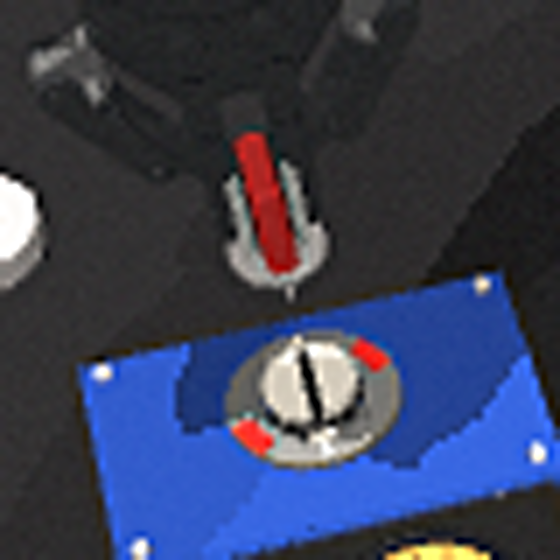

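The scene crop shows the key held upright, its collar at crop (280,250), the front blade corner at (291,297). The slot runs from (303,345) to (320,420) and is almost parallel with the blade. I'll compute the relative offset.

```bash
cat > m.py <<'E'
from h import *
def slot(f,z=.119,ctr=(.5383,-.2075)):
    # dark pixels in the white cover top
    g=cv2.cvtColor(f['image'],cv2.COLOR_RGB2GRAY).astype(float);k=8
    # ortho resample on plane z: 0.25 mm/pix, axes world
    n=200;gy,gx=np.mgrid[-n/2:n/2,-n/2:n/2]*.00025
    fl=200/np.tan(np.radians(float(f['vertical_fov']))/2);R=np.array(f['R'])
    P=np.stack([ctr[0]+gx,ctr[1]+gy,np.full_like(gx,z)],-1)@R.T+np.array(f['t'])
    uv=P[...,:2]/P[...,2:]*fl+np.array([f['cx'],f['cy']])
    o=cv2.remap(g.astype(np.float32),uv[...,0].astype(np.float32),uv[...,1].astype(np.float32),cv2.INTER_CUBIC)
    return o,gx,gy
def slotfit(o,gx,gy,r=.0135,c=(0,0)):
    d=np.hypot(gx-c[0],gy-c[1])<r;w=np.where(d,np.clip(np.percentile(o[d],60)*.8-o,0,None),0)
    W=w.sum();mx,my=(w*gx).sum()/W,(w*gy).sum()/W
    C=np.cov(np.stack([gx.ravel(),gy.ravel()]),aweights=w.ravel());e,v=np.linalg.eigh(C);a=v[:,1];a=a*np.sign(a[0])
    return mx,my,np.degrees(np.arctan2(a[1],a[0])),e**.5
if __name__=='__main__':
    for n in('s0','s1','t0'):
        f=dict(np.load(f'pics/{n}.npz'));r=slot(f);print(n,slotfit(*r))
        if n=='s1':S=r[0]
    f=dict(np.load('pics/s1.npz'))
    cv2.imwrite('pics/o1.png',cv2.resize(np.clip(S,0,255).astype(np.uint8)[::-1,:],None,fx=3,fy=3))
    x,y,ya=.5384,-.2072,.579;c,s=np.cos(ya),np.sin(ya);zt=.1996-.0226
    q=lambda a,b,z:(np.array(proj(f,[x+a*c-b*s,y+a*s+b*c,zt+z]))-[243-40,148-40])*7
    print('tip front',q(.012,0,0),'collar bottom c',q(0,0,.012),'collar R/L',q(0,.018,.014),q(0,-.018,.014),'front',q(.018,0,.012),'handle bottom front',q(.017,0,.016))
    # px of 1 mm lateral/longitudinal
    print(q(0,.001,0)-q(0,0,0),q(.001,0,0)-q(0,0,0),q(0,0,.001)-q(0,0,0))
    im=f['image'][148-40+22:148-40+44,243-40+28:243-40+52];np.set_printoptions(linewidth=200);print(im.astype(int).sum(2)//3)
E
python3 m.py
```

```text
s0 (np.float64(-0.0002164647547520111), np.float64(0.0008487920897862738), np.float64(31.380118786588916), array([0.00114732, 0.00736639]))
s1 (np.float64(2.3222672186770193e-05), np.float64(0.0010643083797000268), np.float64(31.729671323380966), array([0.00123442, 0.00738296]))m.py:14: RuntimeWarning: invalid value encountered in scalar divide
  W=w.sum();mx,my=(w*gx).sum()/W,(w*gy).sum()/W
Traceback (most recent call last):
  File "m.py", line 19, in <module>
    f=dict(np.load(f'pics/{n}.npz'));r=slot(f);print(n,slotfit(*r))
                                                       ~~~~~~~^^^^
  File "m.py", line 15, in slotfit
    C=np.cov(np.stack([gx.ravel(),gy.ravel()]),aweights=w.ravel());e,v=np.linalg.eigh(C);a=v[:,1];a=a*np.sign(a[0])
ZeroDivisionError: Weights sum to zero, can't be normalized
```

```bash
sed -i "s/,'t0'):/):/" m.py; python3 m.py
```

```text
s0 (np.float64(-0.0002164647547520111), np.float64(0.0008487920897862738), np.float64(31.380118786588916), array([0.00114732, 0.00736639]))
s1 (np.float64(2.3222672186770193e-05), np.float64(0.0010643083797000268), np.float64(31.729671323380966), array([0.00123442, 0.00738296]))
tip front [283.77307015 293.39689886] collar bottom c [271.23786981 247.48034946] collar R/L [319.28009457 232.00117818] [220.87437544 255.27486264] front [281.4087843  282.04630587] handle bottom front [278.88897522 272.35869447]
[ 2.69870342 -0.64401728] [0.55701803 1.89494815] [-0.47941969 -1.90108695]
[[ 38  38  35  37  36  32  90  83  80  85  54  28  29  33  36  36  34  45  46  43  47  42  45  44]
 [ 35  35  37  37  36  33  58  85  81  84  74  20 137  59  27  36  34  47  43  44  44  45  45  47]
 [ 36  33  37  35  32  28  48  84  79  83  82  31 124 150  81  30  33  41  48  41  44  44  43  42]
 [ 38  32  35  33  23 137  21  79  82  80  84  32  85 148  83  26  34  41  46  44  47  46  40  45]
 [ 54  38  36  30 126 149  74  81  82  78  78  67  77 146 144  18  36  36  45  45  42  43  42  44]
 [ 51  43  33  31 
[... 965 characters left out ...]
6  45]
 [ 44  43  42  36  54 165 156 149 156 161  58  62  62  62  74 163 165 139  41  41  42  43  44  45]
 [ 47  48  45  40  38  91 164 157 153 158 101  64  62  76 158 196 142  64  38  39  44  44  45  41]
 [ 43  43  43  43  39  39  94 161 167 165 166 120 166 161 176 101  49  34  44  42  47  46  44  46]
 [ 43  44  48  42  41  35  39  65 126 125 122 152 121 117  84  39  39  39  46  45  45  44  45  42]
 [ 45  45  42  47  44  43  47  40  49  45  45  55  60 158  35  39  38  45  44  47  42  43  43  46]
 [ 42  44  46  44  47  43  41  41  38  42  40  40  35 114  36  45  43  44  43  43  42  41  40  38]
 [ 44  45  45  45  45  48  41  46  45  41  39  43  37  48  39  43  40  42  43  41  36  50  61  76]]
```

Call:
{"api": "arm_command", "payload": {
  "commands": [
    [[0.2,-0.2,-15],-0.025,1],
    [[0,0,-20],0,1],
    [[0,0,-15],0,1],
    [[0,0,-3],0,1],
    [[0,0,0],0,1],
    [[0,0,0],0,1]
  ]
}}

```text
clock: 6.45
position: [0.5391, -0.2074, 0.1472]
tool_rot: [3.141, -0.001, 0.554]
force: [0.1, -0.1, -0.9]
grip_width: 0.0117
finger_force: 48.8
```

```bash
python3 - <<'E'
from h import *
o=bot.observe();print({k:o[k] for k in('position','tool_rot','force','moment')})
f=shot('scene','s2');u,v=247,163
cv2.imwrite('pics/c2.png',cv2.resize(f['image'][v-25:v+20,u-25:u+25,::-1],None,fx=12,fy=12,interpolation=cv2.INTER_CUBIC))
E
```

```text
{'position': array([ 0.53911227, -0.20738203,  0.14715375]), 'tool_rot': array([ 3.14105190e+00, -8.23262589e-04,  5.53659258e-01]), 'force': array([ 0.06792899, -0.14386713, -0.93775783]), 'moment': array([ 0.0519953 , -0.00169846,  0.04540827])}
```

View pics/c2.png

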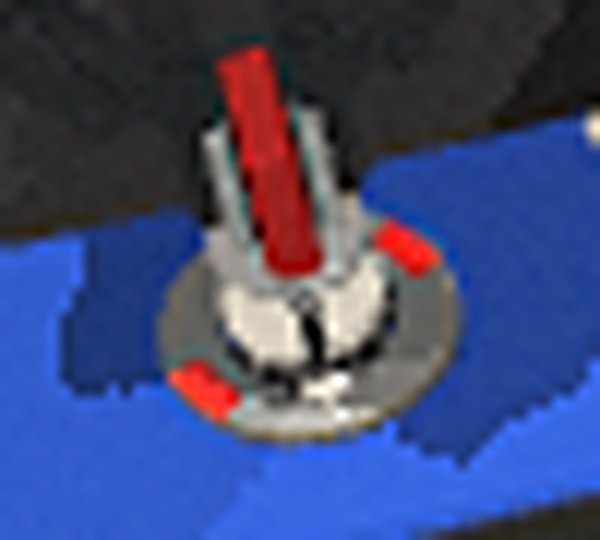

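The crop shows the blade tip at (305,300) right above the slot, whose line from (313,335) runs back to the same place, so they are aligned. I'll lower it gently.

Call:
{"api": "arm_command", "payload": {
  "commands": [
    [[0,0,-2],0,1],
    [[0,0,-2],0,1],
    [[0,0,-1.5],0,1],
    [[0,0,-1.5],0,1],
    [[0,0,0],0,1],
    [[0,0,0],0,1]
  ]
}}

```text
clock: 7.1
position: [0.5387, -0.2077, 0.1393]
tool_rot: [-3.141, 0.0, 0.553]
force: [-0.0, -0.5, -2.3]
grip_width: 0.0113
finger_force: 48.8
```

Call:
{"api": "arm_command", "payload": {
  "commands": [
    [[0,0,-1],0,1],
    [[0,0,-1],0,1],
    [[0,0,-0.5],0,1],
    [[0,0,0],0,1]
  ]
}}

```text
clock: 7.5
position: [0.5386, -0.2076, 0.1367]
tool_rot: [-3.141, 0.0, 0.553]
force: [0.1, 0.8, -1.2]
grip_width: 0.0115
finger_force: 48.8
```

```bash
cat > st.py <<'E'
from workcell import bot
o=bot.observe();print({k:o[k].round(4) for k in('position','tool_rot','force','moment')},o['finger_force'],o['grip_width'],o['qpos'][6])
E
python3 st.py
```

```text
{'position': array([ 0.5386, -0.2076,  0.1367]), 'tool_rot': array([-3.1414e+00,  1.0000e-04,  5.5280e-01]), 'force': array([ 0.0832,  0.8305, -1.157 ]), 'moment': array([0.0135, 0.0403, 0.0364])} 48.78946602344513 0.011454233612130665 -0.8710380429359427
```

Call:
{"api": "arm_command", "payload": {
  "commands": [
    [[0,0,-0.7],0,1],
    [[0,0,-0.7],0,1],
    [[0,0,-0.6],0,1],
    [[0,0,0],0,1]
  ]
}}

```text
clock: 7.9
position: [0.5387, -0.2077, 0.1349]
tool_rot: [3.142, -0.0, 0.553]
force: [-1.8, -0.1, 5.1]
grip_width: 0.0114
finger_force: 49.5
```

```bash
python3 st.py
```

```text
{'position': array([ 0.5387, -0.2077,  0.1349]), 'tool_rot': array([ 3.1415e+00, -1.0000e-04,  5.5280e-01]), 'force': array([-1.797 , -0.0791,  5.0638]), 'moment': array([ 0.1345,  0.2618, -0.0394])} 49.51986014842987 0.01137269041745581 -0.8717009520751079
```

Call:
{"api": "arm_command", "payload": {
  "commands": [
    [[0,0,-0.9],0,1],
    [[0,0,-0.9],0,1],
    [[0,0,-0.8],0,1],
    [[0,0,0],0,1],
    [[0,0,0],0,1]
  ]
}}

```text
clock: 8.4
position: [0.5388, -0.2077, 0.1324]
tool_rot: [3.141, -0.0, 0.553]
force: [-1.6, 1.9, 7.5]
grip_width: 0.0114
finger_force: 50.0
```

```bash
python3 st.py
```

```text
{'position': array([ 0.5388, -0.2077,  0.1324]), 'tool_rot': array([ 3.1414e+00, -2.0000e-04,  5.5270e-01]), 'force': array([-1.5929,  1.8534,  7.4983]), 'moment': array([0.132 , 0.4865, 0.0114])} 50.02122402191162 0.011372811918135247 -0.8726442652215719
```

Call:
{"api": "arm_command", "payload": {
  "commands": [
    [[0,0,-0.6],0,1],
    [[0,0,0],-0.05,1],
    [[0,0,0],-0.05,1],
    [[0,0,0],-0.05,1],
    [[0,0,0],0,1]
  ]
}}

```text
clock: 8.9
position: [0.5391, -0.2078, 0.132]
tool_rot: [3.141, -0.001, 0.401]
force: [-0.6, 0.1, 8.5]
grip_width: 0.011
finger_force: 50.1
```

```bash
python3 st.py
```

```text
{'position': array([ 0.5391, -0.2078,  0.132 ]), 'tool_rot': array([ 3.1408e+00, -8.0000e-04,  4.0090e-01]), 'force': array([-0.6164,  0.1077,  8.511 ]), 'moment': array([-0.1377,  0.113 ,  0.0198])} 50.09296417236328 0.011040247389883314 -0.9974625013893998
```

Call:
{"api": "arm_command", "payload": {
  "commands": [
    [[0,0,0],-0.05,1],
    [[0,0,0],-0.05,1],
    [[0,0,0],-0.05,1],
    [[0,0,0],-0.05,1],
    [[0,0,0],-0.05,1],
    [[0,0,0],0,1]
  ]
}}

```text
clock: 9.5
position: [0.5392, -0.2079, 0.132]
tool_rot: [3.141, -0.001, 0.151]
force: [0.8, -0.2, 7.2]
grip_width: 0.0114
finger_force: 50.1
```

```bash
python3 st.py
```

```text
{'position': array([ 0.5392, -0.2079,  0.132 ]), 'tool_rot': array([ 3.1409e+00, -1.2000e-03,  1.5090e-01]), 'force': array([ 0.7973, -0.2333,  7.2414]), 'moment': array([-0.0676,  0.0351,  0.0378])} 50.0697523355484 0.01141638265373481 -1.201708790846458
```

Call:
{"api": "arm_command", "payload": {
  "commands": [
    [[0,0,0],-0.05,1],
    [[0,0,0],-0.05,1],
    [[0,0,0],-0.05,1],
    [[0,0,0],-0.05,1],
    [[0,0,0],-0.05,1],
    [[0,0,0],-0.05,1],
    [[0,0,0],0,1]
  ]
}}

```text
clock: 10.2
position: [0.5392, -0.2079, 0.132]
tool_rot: [3.141, -0.001, -0.149]
force: [0.1, -0.7, 8.3]
grip_width: 0.0113
finger_force: 50.1
```

```bash
python3 st.py
```

```text
{'position': array([ 0.5392, -0.2079,  0.132 ]), 'tool_rot': array([ 3.1412e+00, -1.3000e-03, -1.4900e-01]), 'force': array([ 0.1388, -0.6679,  8.2915]), 'moment': array([-0.1357,  0.1037,  0.0731])} 50.068339705467224 0.011324002740243217 -1.4453853184696992
```

Call:
{"api": "arm_command", "payload": {
  "commands": [
    [[0,0,0],-0.015,1],
    [[0,0,0],-0.015,1],
    [[0,0,0],0,1]
  ]
}}

```text
clock: 10.5
position: [0.5392, -0.2079, 0.1321]
tool_rot: [3.141, -0.001, -0.178]
force: [0.5, 0.0, 8.1]
grip_width: 0.0114
finger_force: 50.1
```

```bash
python3 st.py
```

```text
{'position': array([ 0.5392, -0.2079,  0.1321]), 'tool_rot': array([ 3.1414e+00, -1.4000e-03, -1.7780e-01]), 'force': array([4.6500e-01, 3.4000e-03, 8.1212e+00]), 'moment': array([-0.069 , -0.0232,  0.0819])} 50.07053017616272 0.01137921011052034 -1.4686333624517087
```

Call:
{"api": "arm_command", "payload": {
  "commands": [
    [[0,0,0],-0.015,1],
    [[0,0,0],-0.015,1],
    [[0,0,0],0,1]
  ]
}}

```text
clock: 10.8
position: [0.5392, -0.2079, 0.132]
tool_rot: [3.141, -0.001, -0.208]
force: [0.5, -0.2, 8.5]
grip_width: 0.0116
finger_force: 50.1
```

```bash
python3 st.py
```

```text
{'position': array([ 0.5392, -0.2079,  0.132 ]), 'tool_rot': array([ 3.1414e+00, -1.3000e-03, -2.0780e-01]), 'force': array([ 0.5309, -0.1769,  8.5052]), 'moment': array([-0.1063, -0.0199,  0.0805])} 50.07196605205536 0.011635512516490434 -1.4928991358303885
```

Call:
{"api": "arm_command", "payload": {
  "commands": [
    [[0,0,0],-0.02,1],
    [[0,0,0],-0.02,1],
    [[0,0,0],0,1]
  ]
}}

```text
clock: 11.1
position: [0.5392, -0.2079, 0.132]
tool_rot: [3.141, -0.001, -0.248]
force: [0.3, -0.5, 8.4]
grip_width: 0.0112
finger_force: 50.1
```

```bash
python3 st.py
```

```text
{'position': array([ 0.5392, -0.2079,  0.132 ]), 'tool_rot': array([ 3.1415e+00, -1.3000e-03, -2.4790e-01]), 'force': array([ 0.2526, -0.4768,  8.427 ]), 'moment': array([-0.1335,  0.0395, -0.0005])} 50.09663701057434 0.011188977093307701 -1.5253424792459946
```

Call:
{"api": "arm_command", "payload": {
  "commands": [
    [[0,0,0],-0.02,1],
    [[0,0,0],-0.02,1],
    [[0,0,0],0,1]
  ]
}}

```text
clock: 11.4
position: [0.5392, -0.2079, 0.132]
tool_rot: [3.141, -0.001, -0.288]
force: [-0.7, -0.3, 7.4]
grip_width: 0.0115
finger_force: 50.1
```

```bash
cat > mz.py <<'E'
from workcell import bot,grab_frame
import numpy as np
M=[]
for i in range(5):
    o=bot.observe();M.append([*o['force'],o['moment'][2]]);
    if i<4:grab_frame('top')
M=np.array(M);print('F',M[:,:3].mean(0).round(2),'Mz',M[:,3].round(3),M[:,3].mean().round(3),'yaw',o['tool_rot'][2].round(4),o['position'].round(4))
E
python3 mz.py
```

```text
F [-0.08 -0.24  7.75] Mz [0.063 0.043 0.075 0.012 0.056] 0.05 yaw -0.2872 [ 0.5392 -0.2079  0.132 ]
```

Still only friction.

Call:
{"api": "arm_command", "payload": {
  "commands": [
    [[0,0,0],-0.02,1],
    [[0,0,0],-0.02,1],
    [[0,0,0],0,1]
  ]
}}

```text
clock: 11.9
position: [0.5392, -0.2079, 0.132]
tool_rot: [3.142, -0.001, -0.328]
force: [0.1, -0.3, 8.1]
grip_width: 0.0109
finger_force: 50.1
```

```bash
python3 mz.py
```

```text
F [ 0.21 -0.23  8.28] Mz [-0.039  0.024 -0.018  0.062  0.   ] 0.006 yaw -0.3272 [ 0.5392 -0.2079  0.132 ]
```

Call:
{"api": "arm_command", "payload": {
  "commands": [
    [[0,0,0],-0.02,1],
    [[0,0,0],-0.02,1],
    [[0,0,0],0,1]
  ]
}}

```text
clock: 12.4
position: [0.5392, -0.2079, 0.132]
tool_rot: [-3.142, -0.001, -0.368]
force: [-0.5, -0.2, 7.1]
grip_width: 0.0112
finger_force: 50.1
```

```bash
python3 mz.py
```

```text
F [-0.24 -0.26  8.03] Mz [0.051 0.019 0.057 0.084 0.072] 0.056 yaw -0.3672 [ 0.5392 -0.2079  0.132 ]
```

Call:
{"api": "arm_command", "payload": {
  "commands": [
    [[0,0,0],-0.02,1],
    [[0,0,0],-0.02,1],
    [[0,0,0],0,1]
  ]
}}

```text
clock: 12.9
position: [0.5392, -0.2079, 0.132]
tool_rot: [-3.142, -0.001, -0.408]
force: [-0.6, -0.6, 7.9]
grip_width: 0.0116
finger_force: 50.1
```

```bash
python3 mz.py
```

```text
F [-0.37 -0.53  8.16] Mz [0.125 0.088 0.071 0.09  0.05 ] 0.085 yaw -0.4072 [ 0.5392 -0.2079  0.132 ]
```

Call:
{"api": "arm_command", "payload": {
  "commands": [
    [[0,0,0],-0.01,1],
    [[0,0,0],-0.01,1],
    [[0,0,0],0,1]
  ]
}}

```text
clock: 13.4
position: [0.5391, -0.208, 0.132]
tool_rot: [3.142, -0.001, -0.428]
force: [-0.1, -1.3, 8.2]
grip_width: 0.0112
finger_force: 50.1
```

```bash
python3 mz.py
```

```text
F [-0.23 -0.86  8.7 ] Mz [0.106 0.131 0.12  0.056 0.135] 0.11 yaw -0.4273 [ 0.5391 -0.208   0.132 ]
```

Call:
{"api": "arm_command", "payload": {
  "commands": [
    [[0,0,0],-0.01,1],
    [[0,0,0],0,1]
  ]
}}

```text
clock: 13.8
position: [0.5391, -0.208, 0.132]
tool_rot: [3.141, -0.001, -0.438]
force: [-0.6, -1.9, 7.7]
grip_width: 0.0113
finger_force: 50.1
```

```bash
python3 mz.py
```

```text
F [-0.37 -1.66  8.28] Mz [0.163 0.128 0.2   0.12  0.114] 0.145 yaw -0.4372 [ 0.5391 -0.208   0.132 ]
```

Torque rises steadily (0.056, 0.085, 0.11, 0.145 Nm), which is the stop. I'll let it rise now, relax the twist, then withdraw.

Call:
{"api": "arm_command", "payload": {
  "commands": [
    [[0,0,-0.2],0,1],
    [[0,0,0.7],0,1],
    [[0,0,0.7],0,1],
    [[0,0,0.6],0,1],
    [[0,0,0.4],0,1],
    [[0,0,0],0,1]
  ]
}}

```text
clock: 14.6
position: [0.5389, -0.208, 0.1339]
tool_rot: [3.141, -0.001, -0.437]
force: [1.1, -3.7, 3.9]
grip_width: 0.0114
finger_force: 49.4
```

```bash
python3 mz.py
```

```text
F [ 1.55 -4.2   4.15] Mz [0.111 0.119 0.125 0.07  0.11 ] 0.107 yaw -0.4373 [ 0.5388 -0.2079  0.1339]
```

Call:
{"api": "arm_command", "payload": {
  "commands": [
    [[0,0,0.4],0.01,1],
    [[0,0,0.4],0.015,1],
    [[0,0,0],0.015,1],
    [[0,0,0],0,1]
  ]
}}

```text
clock: 15.2
position: [0.5384, -0.2075, 0.1343]
tool_rot: [-3.141, 0.001, -0.396]
force: [0.5, -2.5, -2.0]
grip_width: 0.0116
finger_force: 48.8
```

```bash
python3 mz.py
```

```text
F [ 0.24 -2.26 -1.77] Mz [ 0.028  0.012  0.074 -0.018  0.042] 0.028 yaw -0.3974 [ 0.5384 -0.2075  0.1344]
```

The upward push vanished with the tool at 0.1344, where the spring would still give about 6 N, so the cover is caught. I'll withdraw.

Call:
{"api": "arm_command", "payload": {
  "commands": [
    [[0,0,1],0,1],
    [[0,0,1.5],0,1],
    [[0,0,2],0,1],
    [[0,0,3],0,1],
    [[0,0,10],0,1],
    [[0,0,30],0,1],
    [[0,0,20],0,1],
    [[0,0,0],0,1]
  ]
}}

```text
clock: 16.2
position: [0.54, -0.208, 0.2055]
tool_rot: [-3.141, -0.005, -0.397]
force: [0.8, 0.2, -0.4]
grip_width: 0.0115
finger_force: 48.9
```

```bash
python3 mz.py; python3 - <<'E'
from m import *
f=shot('scene','s3')
for z in(.1165,):
    r=slot(f,z);print(slotfit(*r))
cv2.imwrite('pics/c3.png',cv2.resize(f['image'][110:190,205:285,::-1],None,fx=7,fy=7,interpolation=cv2.INTER_CUBIC))
E
```

```text
F [ 0.09 -0.05 -0.88] Mz [-0.015 -0.008  0.026 -0.024 -0.008] -0.006 yaw -0.3971 [ 0.5384 -0.2075  0.2016]
(np.float64(0.0019309900071368485), np.float64(0.001377335142073299), np.float64(-17.576803603246823), array([0.00115191, 0.00750007]))
```

View pics/c3.png

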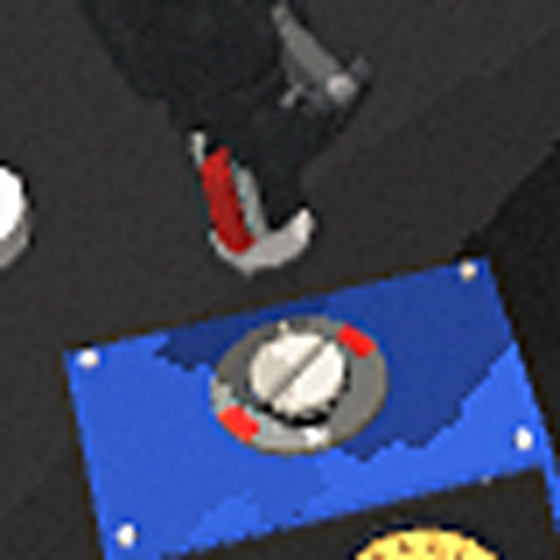

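The crop shows the cover sitting lower, its slot from (272,400) to (325,345) pointing into the red arcs, and the key still held. Now back to the block.

Call:
{"api": "arm_command", "payload": {
  "commands": [
    [[0,10,0],0.144,1],
    [[0,18,0],0.144,1],
    [[0,18,0],0.144,1],
    [[0,18,0],0.144,1],
    [[0,18,0],0.144,1],
    [[0,18,0],0.144,1],
    [[0,18,0],0.144,1],
    [[0,18,0],0.144,1],
    [[0,18,0],0.144,1],
    [[0,18,0],0.144,1],
    [[0,18,0],0.144,1],
    [[0,18,0],0.144,1],
    [[0,18,0],0.144,1],
    [[0,18,0],0.144,1],
    [[0,18,0],0.144,1],
    [[0,18,0],0.144,1],
    [[0,18,0],0.144,1],
    [[0,18,0],0.144,1],
    [[-2,18,0],0.144,1],
    [[-2,14,0],0.144,1]
  ]
}}

```text
clock: 18.45
position: [0.5342, 0.1413, 0.2015]
tool_rot: [-3.141, -0.001, 2.489]
force: [1.1, 0.2, -1.2]
grip_width: 0.011
finger_force: 48.8
```

Call:
{"api": "arm_command", "payload": {
  "commands": [
    [[0,0,0],0,1],
    [[0,0,-30],0,1],
    [[0,0,-40],0,1],
    [[0,0,-20],0,1],
    [[0,0,0],0,1],
    [[0,0,0],0,1]
  ]
}}

```text
clock: 19.05
position: [0.5348, 0.1401, 0.1124]
tool_rot: [-3.141, -0.0, 2.481]
force: [0.2, 0.5, -0.7]
grip_width: 0.011
finger_force: 48.9
```

```bash
python3 mz.py; python3 - <<'E'
from h import *
f=shot('scene','s4')
cv2.imwrite('pics/c4.png',cv2.resize(f['image'][160:235,330:410,::-1],None,fx=7,fy=7,interpolation=cv2.INTER_CUBIC))
E
```

```text
F [ 0.24  0.22 -0.81] Mz [ 0.031  0.049  0.065 -0.    -0.031] 0.023 yaw 2.4818 [0.5353 0.1403 0.1133]
```

View pics/c4.png

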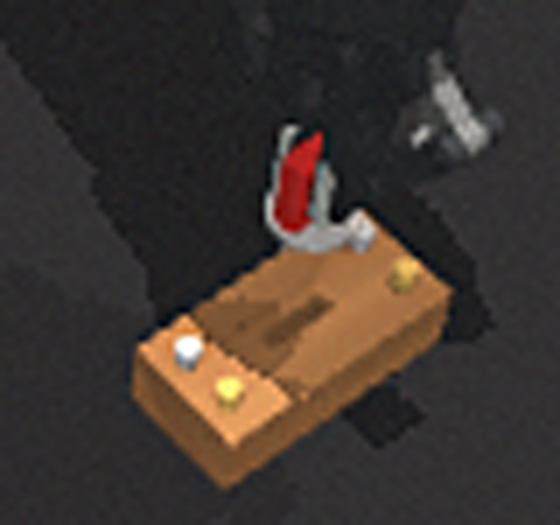

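The crop shows the key upright above the open pocket (300,320). I'll correct slightly and lower it.

Call:
{"api": "arm_command", "payload": {
  "commands": [
    [[-0.6,0.2,-20],0.005,1],
    [[0,0,-20],0,1],
    [[0,0,-8],0,1],
    [[0,0,0],0,1],
    [[0,0,0],0,1]
  ]
}}

```text
clock: 19.8
position: [0.5344, 0.1407, 0.0649]
tool_rot: [3.141, 0.0, 2.488]
force: [1.1, -0.3, -0.8]
grip_width: 0.0116
finger_force: 48.9
```

```bash
python3 mz.py
```

```text
F [-0.31 -0.18 -1.01] Mz [-0.031  0.019  0.008  0.056  0.031] 0.017 yaw 2.4876 [0.5345 0.1406 0.0648]
```

Call:
{"api": "arm_command", "payload": {
  "commands": [
    [[0,0,-4],0,1],
    [[0,0,-4],0,1],
    [[0,0,-3],0,1],
    [[0,0,-3],0,1],
    [[0,0,0],0,1]
  ]
}}

```text
clock: 20.5
position: [0.5338, 0.1405, 0.0496]
tool_rot: [-3.141, -0.0, 2.488]
force: [1.2, 1.3, -0.5]
grip_width: 0.0114
finger_force: 48.9
```

```bash
python3 mz.py
```

```text
F [-0.13 -0.03 -0.57] Mz [-0.018  0.005 -0.034  0.029  0.043] 0.005 yaw 2.4878 [0.5341 0.1405 0.0502]
```

In the pocket, no contact force. I'll lower until the collar touches.

Call:
{"api": "arm_command", "payload": {
  "commands": [
    [[0,0,-2],0,1],
    [[0,0,-1.5],0,1],
    [[0,0,-1],0,1],
    [[0,0,-0.7],0,1],
    [[0,0,0],0,1],
    [[0,0,0],0,1]
  ]
}}

```text
clock: 21.3
position: [0.5341, 0.1406, 0.0449]
tool_rot: [-3.142, -0.0, 2.488]
force: [0.1, -0.2, -0.1]
grip_width: 0.0112
finger_force: 48.9
```

```bash
python3 mz.py
```

```text
F [-0.11  0.16 -0.53] Mz [-0.005  0.021  0.007 -0.046  0.014] -0.002 yaw 2.4878 [0.5341 0.1405 0.0449]
```

Call:
{"api": "arm_command", "payload": {
  "commands": [
    [[0,0,-0.4],0,1],
    [[0,0,-0.3],0,1],
    [[0,0,-0.2],0,1],
    [[0,0,0],0,1],
    [[0,0,0],0,1]
  ]
}}

```text
clock: 22.0
position: [0.5342, 0.1405, 0.0446]
tool_rot: [3.142, 0.001, 2.488]
force: [-4.7, -1.9, 12.6]
grip_width: 0.0116
finger_force: 51.0
```

```bash
python3 mz.py
```

```text
F [-3.84 -1.58 12.51] Mz [ 0.079  0.03  -0.01   0.053  0.029] 0.036 yaw 2.4878 [0.5341 0.1406 0.0445]
```

The collar is seated at the original height. I'll release and retreat.

Call:
{"api": "arm_command", "payload": {
  "commands": [
    [[0,0,0.6],0,1],
    [[0,0,0],0,0.6],
    [[0,0,0],0,0.4],
    [[0,0,0],0,0],
    [[0,0,0],0,-0.5],
    [[0,0,0],0,-1],
    [[0,0,0],0,-1],
    [[0,0,0],0,-1],
    [[0,0,10],0,-1],
    [[0,0,30],0,-1],
    [[0,0,45],0,-1],
    [[0,0,45],0,-1],
    [[0,0,40],0,-1],
    [[-30,30,10],0,-1],
    [[-35,35,0],0,-1],
    [[-35,35,0],0,-1],
    [[0,35,0],0,-1],
    [[0,0,0],0,-1],
    [[0,0,0],0,-1]
  ]
}}

```text
clock: 24.1
position: [0.4337, 0.276, 0.2251]
tool_rot: [3.141, 0.0, 2.489]
force: [0.4, -0.4, -0.1]
grip_width: 0.0855
finger_force: 0.0
```

```bash
python3 - <<'E'
from m import *
a=shot('scene','s5');b=shot('top','t5');s0=cv2.imread('pics/s0.png')
r=lambda i:cv2.resize(i,(380,290),interpolation=cv2.INTER_CUBIC)
s=a['image'][:,:,::-1]
cv2.imwrite('pics/c5.png',np.vstack([np.hstack([r(s[175:235,335:413]),r(s0[175:235,335:413])]),np.hstack([r(s[140:185,220:279]),r(b['image'][190:235,360:419,::-1])])]))
print(slotfit(*slot(a,.1165)))
for f in(a,np.load('pics/s0.npz')):
    M=cv2.moments(red(f,(372,203),16),True);print(M['m10']/M['m00'],M['m01']/M['m00'])
E
python3 st.py
```

```text
(np.float64(0.00026556136106915243), np.float64(0.0012937133327643106), np.float64(-18.174515737689934), array([0.00078088, 0.00768455]))
372.52542372881356 199.47457627118644
372.96610169491527 200.0084745762712
{'position': array([0.4343, 0.2747, 0.2247]), 'tool_rot': array([-3.1412e+00,  3.0000e-04,  2.4870e+00]), 'force': array([ 0.5986, -0.7308,  0.0735]), 'moment': array([-0.0015,  0.0024,  0.021 ])} 0.0 0.08549927445020239 -0.09125468320581373
```

View pics/c5.png

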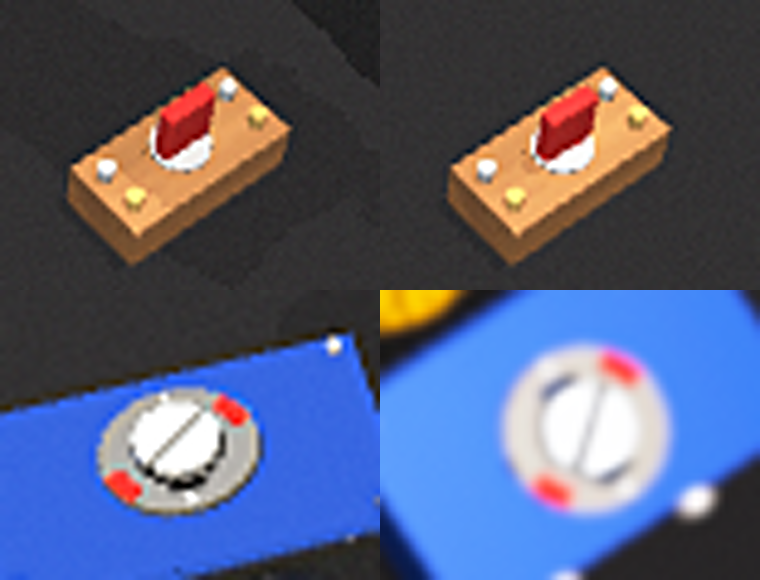

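The crops show the key seated in the block exactly as at the start. The cover is lower, with its slot held in the red arcs (about 50° round). I'll hand the job in.

```bash
python3 -c "
from workcell import ticket
print(ticket.job_done())"
```

```text
the job is handed in; nothing more can be done
None
```

The cover is locked in its catch about 50° round, turned only with the key to a felt stop (about 0.145 Nm, press about 9 N), the key is back fully home in the block, and the job was handed in at about 24 s with no verdict returned.

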